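Flip a gel tray face-down onto the draining board

TASK

Turn the empty blue gel tray upside down onto the white draining board without picking it up: with the fingertips, push it along the bench, lip first, against the edge of the board that faces it, push on so that it tips up on that edge and flips over, and leave it lying face-down on top of the board. Never lift or carry it: one of its ends stays low all the time. Leave the orange tube box, the jar, the tip box and the comb where they are.

Things in the scene. Friction and masses are not known exactly. Their poses are not given: they have to be found in the camera images.
- tray: Loose shallow gel-casting tray, blue plastic, 0.08 to 0.17 kg, 100 mm (x) by 90 mm (y), 12.5 mm high; origin at the centre of its underside, z out of its open face (down once flipped). Flat 4 mm floor over the middle 66 mm of y; a rail 7 mm wide, 12 mm high on each x side; each y end a turned-up lip. Starts face up on the bench, one lip facing the board, turned up to 0.25 rad to it.
- tray_center (a point): Centre of the tray, 6 mm above its underside.
- tray_end_a (a point): Middle of the lip at the tray's -y end (y = -44 mm, 9 mm above the underside). Both lips are alike: 100 mm wide, 3.5 mm thick, turned up at 40 degrees from y = +-33 mm, with an open wedge under them; the lower outer edge is at y = +-45 mm, 10 mm above the underside, the upper one at +-43 mm, 12.5 mm.
- tray_end_b (a point): Middle of the lip at the tray's +y end (y = +44 mm, 9 mm above the underside).
- board: Draining board, white slab with grey grooves, fixed to the bench: 200 mm (x) by 180 mm (y), 18 mm thick; origin at the centre of its underside. Its two long upright edges are at y = +-90 mm: the tray starts before one of them (either), the tube box before the other. A tray stood up may come to rest leaning over the edge at about 110 degrees, until its top is pushed on over; it lands with its centre near y = +-60 mm.
- tube_box: Orange open box of small tubes, 100 x 70 x 46 mm, standing on the bench at the other side of the board; origin at the centre of its underside. Leave alone.
- jar: Jar with a blue cap, 48 mm across, 50 mm high; origin at the centre of its underside. Leave alone.
- tip_box: Clear box with a blue lid, 84 x 114 x 51 mm, beyond the board; origin at the centre of its underside. Leave alone.
- comb: White gel comb lying flat, 90 x 27 x 10 mm; origin in its bar, on the bench. Leave alone.
Not all that is in view belongs to the job. There is more than one size of the tray; the one meant has the size given above.

How it is judged:
By the outcome, as a careful person would: the job done as asked, in the order asked, and still so for the second after the job is handed in, with the robot touching nothing.
It also fails if it takes over 50 s, if anything falls off the work surface, if the arm or the gripper's body presses on something with over 40 N, if the wrist force passes 120 N, or if a joint passes its speed limit or range.

ROBOT

A 6-joint arm with a two-finger parallel gripper is mounted at the origin on the work surface. World frame = base frame: x ahead of the robot, y to its left, z up, the work surface at z = 0. Lengths are in m, angles in degrees, forces in N, time in s.
With the tool pointing down it reaches from about 0.4 to 0.825 m from the base axis. Payload 7 kg.
Tool frame: the origin (TCP) lies at the very end of the fingers, on their centre line; the grasp point (between the pads) lies 19 mm behind it (ctrl.pinch_z is the distance from the TCP to the grasp point, in m); z points along the fingers, x is the direction in which the jaws open and shut, and the axes are right-handed (so a half turn about z gives the same grasp; the last joint's range is limited). The gripper opens to 88 mm and grips with 3 to 60 N. Pads are 19 mm wide; open, the fingers measure 130 mm over their backs; the gripper's body (78 mm by 193 mm) begins 47 mm behind the grasp point.
Start: joints at [-54.826, 20.546, 0.682, 0, -70.136, -16.507], TCP at [0.216, -0.639, 0.227] pointing down, gripper open.
Joint ranges: [-176.03, 176.03], [-82.01, 121.73], [-58.28, 71.71], [-173.87, 95.51], [-174.79, -0.11], [-173.66, 173.66]. Speed limits (degrees/s): [136.94, 136.94, 172.46, 180, 180, 180].

INTERFACE

Orientations are given as [roll, pitch, yaw] about the fixed x, y, z axes, in that order (R = Rz(yaw) Ry(pitch) Rx(roll)).
In Python, from plant import ctrl gives the robot as it stands.
- The arm moves only by the tool carry_out, never from a script. Its argument "increments" is a list of rows, each a list of 7 numbers: the turn, a rotation vector about the world's x, y, z in degrees, then the shift along the world's x, y, z in mm, then the closure, from 0 (fully open) to 1 (shut). In form: [[ax, ay, az, dx, dy, dz, grip], ...]. A call has 1 to 20 rows; each row is the pose to reach, as a shift and turn from the pose commanded when the call began; what a row does not reach only later rows make up. A row lasts 1/8 s, in which the tool goes at most 62.5 mm and 10.7 degrees, less where a joint would pass 70% of its speed; a pose out of reach is approached as far as the arm can. A call with a gripper value outside its range is refused whole. The fingers move at their own pace and stop on an object; the grip force is fixed at half the most. Time passes only in rows, so rows that repeat a pose let the fingers close. It gives the time, the measured TCP pose, the force and the opening at its end, in the units of the state.
- ctrl.get_obs(): the state, without advancing time (a new reading comes with each control period).
- ctrl.snapshot(name): name is "scene" or "top" or "wrist"; returns a dict with "pixels" (400x640x3 uint8, blue, green, red), "intrinsics" (3x3 intrinsics, pixels), "dist" ([k1, k2, p1, p2, k3] as OpenCV has them; the pictures are not rectified), "rvec" (rotation vector, rad) and "tvec" (3), from world to camera coordinates, as OpenCV has them; the wrist camera has in their place "hand_eye" (4x4, takes a point from camera to tool coordinates, whose origin is the TCP and whose axes are the tool frame's). Camera axes: x right, y down, z forward; pixel columns grow to the right and rows downward; lengths in m; the calibration is good to about 2 mm. A picture is of the moment at which its call begins: read the wrist's pose just before it. There is no depth.
- ctrl.close_job(): hands the job in, once; it reports no verdict.
Trained networks look in a picture, given as the dict that the camera call returned (one of the last four; its "shot" number tells which), for a name from the list of things; names that differ only in an ending like _2 or _b are one class to them, and where a whole thing is asked for, a point or a joint stands for the part that bears it (a point fixed in the world has none). Each returns a list of dicts, best first, with "confidence" (0 to 1); they miss things now and then, are a little off and sometimes report something else, mostly with a low value. They report only what shows in the picture. A call takes as long as a camera call. They do not tell look-alikes from the thing itself.
- ctrl.search_frame(picture, label): "centre" ([x, y, z] in m, in world coordinates, good to about 4 mm: the middle of the surface that is visible of it).
- ctrl.outline_of(picture, label): "pixels" (400x640 bool, what is visible of it).
The state is a dict: "clock": time; "joint_pos": joint angles; "qvel": joint speeds; "tau": joint torques, N m; "tool_pos": TCP position; "orientation": TCP orientation; "force": force on the tool from outside, world axes, zero at the start; "moment": the same for the moment, N m; "opening": finger opening in m.
Only numpy, scipy, OpenCV 4.12 (cv2) and the standard library are available. Lean on these libraries where they do the work, as an engineer would, in place of code of your own. Each camera call takes 0.05 s, during which the arm holds its last target. There are 200 camera calls.

## Working session

There is one attempt and no reset: what is moved stays moved. The work goes in short steps, Python scripts to look and compute and a tool call to move; the robot and the scene stay as the last step left them, time stands still between calls to the robot, and variables do not carry over. Pictures are saved under pics/ and viewed, about 8 in all and at most 12, crops included, and the job is handed in when it is done.

Besides the shell and the picture viewer there is one more tool, called as name([rows], argument=value, ...), one row to a line, values as JSON. carry_out: Moves the arm, as the interface text tells. Its arguments: {"type":"object","properties":{"increments":{"type":"array"}},"required":["increments"]}

```bash
mkdir -p pics; ls
cat > h.py <<'E'
import numpy as np, cv2
from plant import ctrl
def ray(p,uv,z):
    R,_=cv2.Rodrigues(np.array(p["rvec"])); K=np.array(p["intrinsics"]); d=np.array(p["dist"])
    n=cv2.undistortPoints(np.array(uv,float).reshape(-1,1,2),K,d).reshape(-1,2)
    t=np.array(p["tvec"]).ravel(); c=-R.T@t
    v=np.c_[n,np.ones(len(n))]@R
    return c+v*((z-c[2])/v[:,2])[:,None]
def rect(p,lab,z,k=0):
    m=np.array(ctrl.outline_of(p,lab)[k]["pixels"]).astype(np.uint8)
    c=max(cv2.findContours(m,0,2)[0],key=cv2.contourArea).reshape(-1,2)
    w=ray(p,c,z)[:,:2]
    return cv2.minAreaRect((w*1000).astype(np.float32))
E
python3 - <<'E'
from h import *
o=ctrl.get_obs(); print(o["clock"],o["tool_pos"],o["orientation"],o["opening"])
ps={}
for n in("scene","top"):
    p=ctrl.snapshot(n); ps[n]=p; cv2.imwrite(f"pics/{n}0.png",p["pixels"])
    R,_=cv2.Rodrigues(np.array(p["rvec"])); print(n,-R.T@np.array(p["tvec"]).ravel())
    for l in("tray","board","tube_box","jar","tip_box","comb"):
        for d in ctrl.search_frame(p,l): print(n,l,np.round(d["centre"],3),round(d["confidence"],2))
p=ps["top"]
for l,z in(("tray",.011),("board",.018),("tube_box",.046)):
    for k,d in enumerate(ctrl.outline_of(p,l)):
        r=rect(p,l,z,k); print(l,round(d["confidence"],2),r, cv2.boxPoints(r).round().tolist())
E
```

```text
pics
0.0 [ 0.21585818 -0.6390605   0.22565339] [-1.79992829e+02 -9.17775436e-02  1.08657496e+02] 0.08749995025893552
scene [ 1.24465598 -0.21411316  0.70752656]
scene tray [ 0.549 -0.194  0.003] 0.94
scene tray [ 0.482 -0.346  0.007] 0.94
scene tray [ 0.402 -0.213 -0.001] 0.71
scene board [ 0.541 -0.018  0.015] 0.64
scene board [ 0.543 -0.197  0.006] 0.27
scene tube_box [0.487 0.17  0.035] 0.83
scene jar [0.76  0.126 0.045] 0.76
scene tip_box [ 0.542 -0.197  0.002] 0.72
scene tip_box [ 0.804 -0.034  0.048] 0.63
top [ 0.36241703 -0.03327513  1.10185933]
top tray [ 0.402 -0.212  0.006] 0.79
top tray [ 0.487 -0.35   0.004] 0.75
top tray [ 0.54  -0.194 -0.001] 0.62
top board [ 0.518 -0.014  0.017] 0.79
top board [ 0.54  -0.201  0.007] 0.46
top tube_box [0.478 0.173 0.031] 0.83
top jar [0.746 0.131 0.054] 0.78
top jar [ 0.732 -0.276  0.011] 0.64
top tip_box [ 0.783 -0.03   0.055] 0.77
top comb [ 0.732 -0.271  0.012] 0.54
top comb [0.479 0.172 0.031] 0.38
tray 0.96 ((482.67218017578125, -347.6340637207031), (75.24398040771484, 66.89067077636719), 64.26659393310547) [[436.0, -367.0], [496.0, -396.0], [529.0, -328.0], [469.0, -299.0]]
tray 0.93 ((541.9285888671875, -194.61233520507812), (101.36203002929688, 90.56364440917969), 10.316206932067871) [[484.0, -159.0], [500.0, -248.0], [600.0, -230.0], [584.0, -141.0]]
tray 0.89 ((399.91827392578125, -212.65066528320312), (68.75574493408203, 72.50214385986328), 88.92498779296875) [[363.0, -246.0], [436.0, -248.0], [437.0, -179.0], [364.0, -178.0]]
board 0.85 ((518.4423217773438, -13.065803527832031), (201.14132690429688, 181.9995574951172), 7.207122802734375) [[407.0, 65.0], [430.0, -116.0], [630.0, -91.0], [607.0, 90.0]]
tube_box 0.62 ((471.35833740234375, 169.11993408203125), (81.22222900390625, 100.63226318359375), 86.0180892944336) [[418.0, 132.0], [519.0, 125.0], [524.0, 206.0], [424.0, 213.0]]
```

View pics/top0.png

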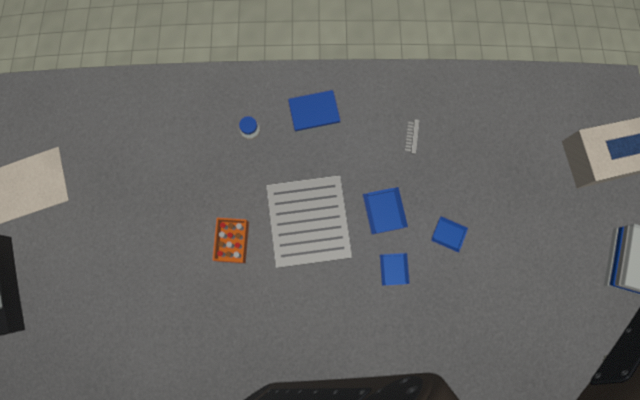

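View pics/scene0.png

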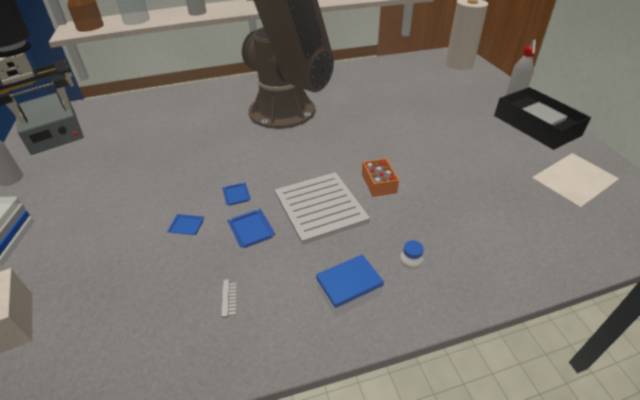

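Top picture: the large tray is at px (385,210), right of the board (308,221). The two small trays at (450,234) and (395,269) are decoys, and the tube box is on the far side. The tray's rear lip is free, so I'll push toward +y from behind it.

```bash
cat >> h.py <<'E'
from scipy.spatial.transform import Rotation as Ro
A=np.deg2rad(7.2); O=np.array([518.4,-13.1,0]); BX=np.array([np.cos(A),np.sin(A),0]); BY=np.array([-np.sin(A),np.cos(A),0])
def W(u,v,z): return O+u*BX+v*BY+np.array([0,0,z])
def R(phi): return Ro.from_rotvec(np.deg2rad(phi)*BX)*Ro.from_euler("xyz",[180,0,187.2],degrees=True)
def tcp(v,z,phi,u=0):  # TCP for front corner of tip at (v,z)
    f=np.deg2rad(phi); return W(u,v-9.5*np.cos(f),z-9.5*np.sin(f))
def row(P,Q,P0,Q0,g): return [*np.round((Q*Q0.inv()).as_rotvec(degrees=True),1).tolist(),*np.round(P-P0,1).tolist(),g]
def local(o):
    p=np.array(o["tool_pos"])*1000-O; return np.round([p@BX,p@BY,p[2]],1)
E
python3 - <<'E'
from h import *
o=ctrl.get_obs(); P0=np.array(o["tool_pos"])*1e3; Q0=Ro.from_euler("xyz",o["orientation"],degrees=True)
print(row(W(0,-260,100),R(12),P0,Q0,.4))
print(row(W(0,-260,4),R(12),P0,Q0,.4))
E
```

```text
[11.0, -6.9, 78.2, 335.0, 368.4, -126.6, 0.4]
[11.0, -6.9, 78.2, 335.0, 368.4, -222.6, 0.4]
```

carry_out([
  [11, -6.9, 78.2, 335, 368.4, -126.6, 0.4],
  [11, -6.9, 78.2, 335, 368.4, -126.6, 0.4],
  [11, -6.9, 78.2, 335, 368.4, -126.6, 0.4],
  [11, -6.9, 78.2, 335, 368.4, -126.6, 0.4],
  [11, -6.9, 78.2, 335, 368.4, -126.6, 0.4],
  [11, -6.9, 78.2, 335, 368.4, -126.6, 0.4],
  [11, -6.9, 78.2, 335, 368.4, -126.6, 0.4],
  [11, -6.9, 78.2, 335, 368.4, -126.6, 0.4],
  [11, -6.9, 78.2, 335, 368.4, -126.6, 0.4],
  [11, -6.9, 78.2, 335, 368.4, -126.6, 0.4],
  [11, -6.9, 78.2, 335, 368.4, -126.6, 0.4],
  [11, -6.9, 78.2, 335, 368.4, -126.6, 0.4],
  [11, -6.9, 78.2, 335, 368.4, -126.6, 0.4],
  [11, -6.9, 78.2, 335, 368.4, -126.6, 0.4],
])

```text
clock: 2.85
tool_pos: [0.5507, -0.2716, 0.1002]
orientation: [168.0, 0.0, -172.9]
force: [0.4, 0.7, -1.4]
opening: 0.0529
```

Run:
```python
from h import *
o=ctrl.get_obs(); print(o["clock"],local(o),o["orientation"],o["joint_pos"],o["opening"],o["force"])
print(R(12).as_euler("xyz",degrees=True))
p=ctrl.snapshot("scene"); cv2.imwrite("pics/s1.png",cv2.resize(p["pixels"][130:330,130:450],None,fx=2,fy=2))
```

```text
2.85 [  -0.3 -260.5  100.2] [ 1.68011704e+02  1.87460833e-02 -1.72875892e+02] [-15.46676528  25.22490188  -5.66191457 -12.29790963 -64.28308548
  28.44684095] 0.052909558914133556 [ 0.41383053  0.74780029 -1.38393783]
[ 168.     0.  -172.8]
```

View pics/s1.png

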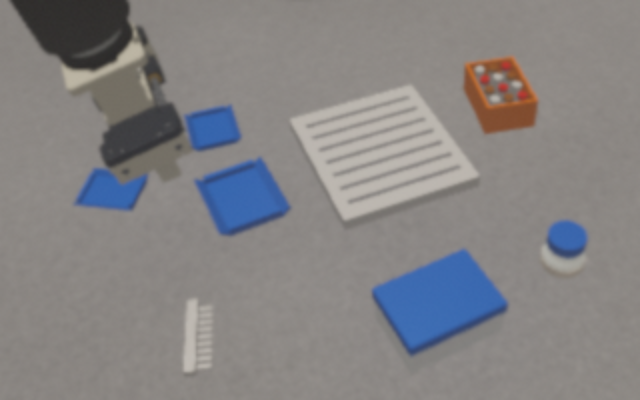

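The fingertips are behind the tray's rear lip at px (165,175). I'll descend and push it to just short of the board.

carry_out([
  [0, 0, 0, 0, 0, -40, 0.4],
  [0, 0, 0, 0, 0, -75, 0.4],
  [0, 0, 0, 0, 0, -92, 0.4],
  [0, 0, 0, 0, 0, -96, 0.4],
  [0, 0, 0, 0, 0, -96.5, 0.4],
  [0, 0, 0, -1, 7.9, -96.5, 0.4],
  [0, 0, 0, -2, 15.9, -96.5, 0.4],
  [0, 0, 0, -2.6, 20.8, -96.5, 0.4],
  [0, 0, 0, -3.3, 25.8, -96.5, 0.4],
  [0, 0, 0, -3.9, 30.8, -96.5, 0.4],
  [0, 0, 0, -4.5, 35.7, -96.5, 0.4],
  [0, 0, 0, -5.1, 40.7, -96.5, 0.4],
  [0, 0, 0, -5.8, 45.6, -96.5, 0.4],
  [0, 0, 0, -6.4, 50.6, -96.5, 0.4],
  [0, 0, 0, -7, 55.6, -96.5, 0.4],
  [0, 0, 0, -7.5, 59.5, -96.5, 0.4],
  [0, 0, 0, -8, 63.5, -96.5, 0.4],
  [0, 0, 0, -8.3, 65.5, -96.5, 0.4],
])

```text
clock: 5.15
tool_pos: [0.5426, -0.2053, 0.0034]
orientation: [168.0, -0.0, -172.8]
force: [0.8, -1.0, 1.3]
opening: 0.0524
```

Run:
```python
from h import *
o=ctrl.get_obs(); print(o["clock"],local(o),o["orientation"],o["force"])
p=ctrl.snapshot("top")
for l,z in(("tray",.011),("board",.018)):
    for k,d in enumerate(ctrl.outline_of(p,l)):
        r=rect(p,l,z,k); print(l,round(d["confidence"],2),r)
p=ctrl.snapshot("scene"); cv2.imwrite("pics/s2.png",cv2.resize(p["pixels"][150:270,180:370],None,fx=4,fy=4))
```

```text
5.15 [  -0.  -193.7    3.4] [ 1.67999678e+02 -1.95087838e-03 -1.72819172e+02] [ 0.76374828 -1.04298635  1.25925204]
tray 0.72 ((482.3458251953125, -347.5570983886719), (74.53591918945312, 63.80180358886719), 65.59909057617188)
tray 0.43 ((376.994140625, -241.4072723388672), (4.735544204711914, 9.316706657409668), 87.56658172607422)
board 0.64 ((513.740234375, 23.28668975830078), (204.43093872070312, 110.75761413574219), 6.224106311798096)
```

View pics/s2.png

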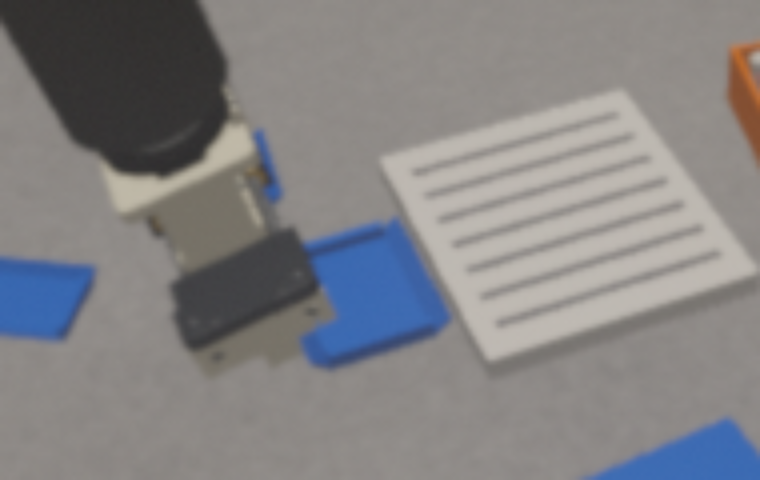

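The tray is square to the board, with its front lip (px ~420,270) almost touching the edge. I'll push on in small steps until the force rises.

carry_out([
  [0, 0, 0, -0.2, 1.5, 0, 0.4],
  [0, 0, 0, -0.4, 3, 0, 0.4],
  [0, 0, 0, -0.5, 4, 0, 0.4],
  [0, 0, 0, -0.5, 4, 0, 0.4],
])

```text
clock: 6.0
tool_pos: [0.5422, -0.2014, 0.0035]
orientation: [168.0, 0.0, -172.8]
force: [-1.2, 0.3, 0.1]
opening: 0.0525
```

carry_out([
  [0, 0, 0, -0.2, 1.5, 0, 0.4],
  [0, 0, 0, -0.4, 3, 0, 0.4],
  [0, 0, 0, -0.4, 3, 0, 0.4],
])

```text
clock: 6.38
tool_pos: [0.5421, -0.2, 0.0037]
orientation: [168.1, 0.0, -172.8]
force: [-0.5, -7.9, -0.9]
opening: 0.0525
```

Run:
```python
from h import *
o=ctrl.get_obs(); print(o["clock"],local(o),o["force"])
p=ctrl.snapshot("scene"); cv2.imwrite("pics/s3.png",cv2.resize(p["pixels"][150:270,180:370],None,fx=4,fy=4))
```

```text
6.375 [ 1.000e-01 -1.884e+02  3.700e+00] [-0.48311908 -7.90235142 -0.9151803 ]
```

View pics/s3.png

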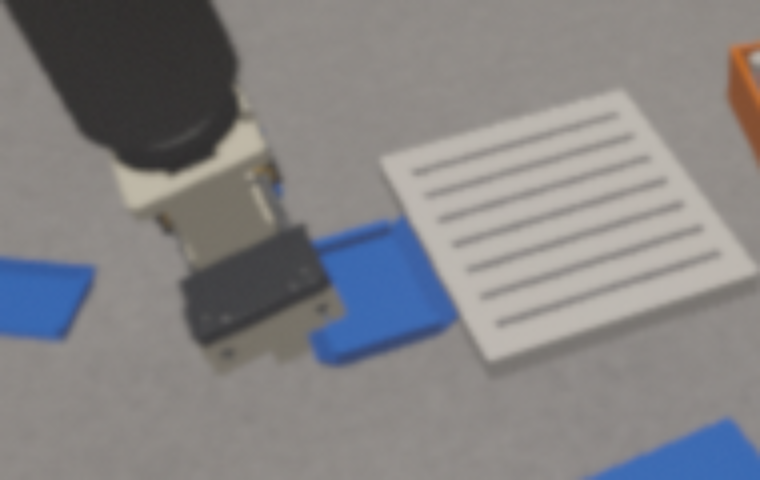

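Contact, about 8 N against the board edge. Next is the tipping path: lift and push along the arc while tilting the fingers further under the lip.

```bash
cat > plan.py <<'E'
from h import *
def und(th,w): # point on underside, distance w from rear lower edge, tray tilted th
    c,s=np.cos(np.deg2rad(th)),np.sin(np.deg2rad(th))
    if th<40: e=np.array([-90-90*c,78*s+10*c])
    else: e=np.array([-90-88*c-2.5*s,90*s])
    l=15.62
    d=np.array([12,-10])*min(w,l)/l+np.array([1,0])*max(0,w-l)
    return e+np.array([d[0]*c+d[1]*s,-d[0]*s+d[1]*c])
def pose(th,vo=4.0):
    phi=np.interp(th,[3,40],[12,25]); f=np.deg2rad(phi)
    if th+phi<50: k=und(th,0)+5*np.array([np.sin(f),-np.cos(f)])
    else: k=und(th,np.interp(th,[29,85],[5,25]))
    return tcp(k[0]+vo,k[1],phi),R(phi)
E
python3 - <<'E'
from plan import *
P0=W(0,-186.95,3.5);Q0=R(12)
print([row(*pose(t),P0,Q0,.4) for t in [1,2.5]+list(range(4,37,2))])
E
```

```text
[[0.0, 0.0, 0.0, -0.3, 2.7, 1.0, 0.4], [0.0, 0.0, 0.0, -0.3, 2.8, 3.0, 0.4], [0.3, 0.0, -0.0, -0.4, 2.9, 5.0, 0.4], [1.0, 0.1, -0.0, -0.4, 3.3, 7.6, 0.4], [1.7, 0.2, -0.0, -0.5, 3.8, 10.1, 0.4], [2.4, 0.3, -0.0, -0.5, 4.3, 12.7, 0.4], [3.1, 0.4, 0.0, -0.6, 5.0, 15.2, 0.4], [3.8, 0.5, -0.0, -0.7, 5.8, 17.7, 0.4], [4.5, 0.6, -0.0, -0.8, 6.7, 20.1, 0.4], [5.2, 0.7, -0.0, -1.0, 7.7, 22.5, 0.4], [5.9, 0.7, -0.0, -1.1, 8.8, 24.9, 0.4], [6.6, 0.8, -0.0, -1.3, 10.0, 27.2, 0.4], [7.3, 0.9, 0.0, -1.4, 11.3, 29.5, 0.4], [8.0, 1.0, -0.0, -1.6, 12.8, 31.7, 0.4], [8.7, 1.1, -0.0, -1.8, 14.3, 33.9, 0.4], [9.4, 1.2, -0.0, -2.0, 15.9, 35.7, 0.4], [10.1, 1.3, -0.0, -2.2, 17.6, 37.0, 0.4], [10.8, 1.4, -0.0, -2.4, 19.3, 38.2, 0.4], [11.5, 1.5, -0.0, -2.7, 21.1, 39.4, 0.4]]
```

Do the first half of the lift, then check.

carry_out([
  [0, 0, 0, -0.3, 2.7, 1, 0.4],
  [0, 0, 0, -0.3, 2.8, 3, 0.4],
  [0.3, 0, 0, -0.4, 2.9, 5, 0.4],
  [1, 0.1, 0, -0.4, 3.3, 7.6, 0.4],
  [1.7, 0.2, 0, -0.5, 3.8, 10.1, 0.4],
  [2.4, 0.3, 0, -0.5, 4.3, 12.7, 0.4],
  [3.1, 0.4, 0, -0.6, 5, 15.2, 0.4],
  [3.8, 0.5, 0, -0.7, 5.8, 17.7, 0.4],
])

```text
clock: 7.42
tool_pos: [0.5418, -0.197, 0.0222]
orientation: [164.5, 0.1, -172.8]
force: [-1.5, -17.8, 3.8]
opening: 0.0527
```

Run:
```python
from h import *
o=ctrl.get_obs(); print(o["clock"],local(o),o["force"])
p=ctrl.snapshot("scene"); a=cv2.resize(p["pixels"][150:270,190:350],None,fx=3,fy=3)
q=ctrl.snapshot("wrist"); b=cv2.resize(q["pixels"],(480,300))
cv2.imwrite("pics/s4.png",np.vstack([a[:300],b]))
```

```text
7.425 [   0.2 -185.4   22.2] [ -1.50756402 -17.7608007    3.82737952]
```

View pics/s4.png

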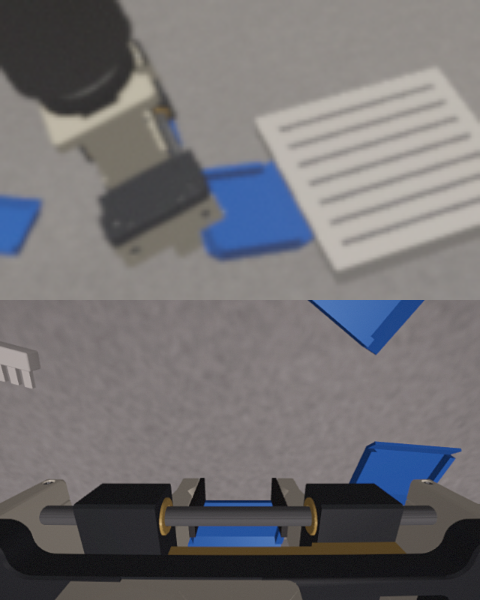

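```bash
cat >> plan.py <<'E'
def overlay(fn,ths,x0,x1,y0,y1,k=6):
    p=ctrl.snapshot("scene"); im=cv2.resize(p["pixels"][y0:y1,x0:x1],None,fx=k,fy=k,interpolation=cv2.INTER_CUBIC)
    for th,col in ths:
        c,s=np.cos(np.deg2rad(th)),np.sin(np.deg2rad(th)); e=und(th,0)+[2,0]
        pts=[]
        for u,y,z in((-50,-43,12.5),(50,-43,12.5),(50,43,12.5),(-50,43,12.5)):
            a,b=y+45,z-10; q=e+[a*c+b*s,-a*s+b*c]; pts.append(W(u,q[0],q[1])/1000)
        uv=cv2.projectPoints(np.array(pts),np.array(p["rvec"]),np.array(p["tvec"]),np.array(p["intrinsics"]),np.array(p["dist"]))[0].reshape(-1,2)
        cv2.polylines(im,[(((uv-[x0,y0])*k).astype(int))],True,col,1)
    cv2.imwrite(fn,im)
E
python3 - <<'E'
from plan import *
overlay("pics/s5.png",[(0,(0,0,255)),(14,(0,255,0))],220,320,180,260,7)
E
```

```text
(no output)
```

View pics/s5.png

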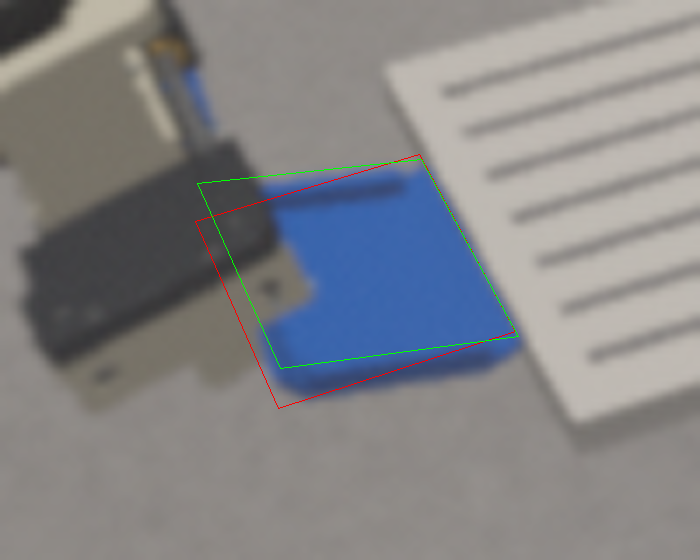

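The tray is tipped only partway (its edge lies between the red θ=0 and green θ=14 outlines), and the tips have ridden up onto the lip's end face. The finger tilt has to grow faster than the tray's tilt. I'll back off, go lower and retry with a steeper tilt schedule.

Run:
```python
from plan import *
P0=W(0,-181.1,21.2);Q0=R(15.8)
print([row(W(0,v,z),R(f),P0,Q0,.4) for v,z,f in((-190,21,15.8),(-199,21,10),(-199,8,10),(-199,2.3,10),(-199,2.3,10),(-194,2.3,10),(-190,2.3,10),(-187.5,2.3,10),(-186.5,2.3,10),(-186,2.3,10))])
```

```text
[[0.0, 0.0, 0.0, 1.1, -8.8, -0.2, 0.4], [-5.8, -0.7, 0.0, 2.2, -17.8, -0.2, 0.4], [-5.8, -0.7, 0.0, 2.2, -17.8, -13.2, 0.4], [-5.8, -0.7, 0.0, 2.2, -17.8, -18.9, 0.4], [-5.8, -0.7, 0.0, 2.2, -17.8, -18.9, 0.4], [-5.8, -0.7, 0.0, 1.6, -12.8, -18.9, 0.4], [-5.8, -0.7, 0.0, 1.1, -8.8, -18.9, 0.4], [-5.8, -0.7, 0.0, 0.8, -6.3, -18.9, 0.4], [-5.8, -0.7, 0.0, 0.7, -5.4, -18.9, 0.4], [-5.8, -0.7, 0.0, 0.6, -4.9, -18.9, 0.4]]
```

carry_out([
  [0, 0, 0, 1.1, -8.8, -0.2, 0.4],
  [-5.8, -0.7, 0, 2.2, -17.8, -0.2, 0.4],
  [-5.8, -0.7, 0, 2.2, -17.8, -13.2, 0.4],
  [-5.8, -0.7, 0, 2.2, -17.8, -18.9, 0.4],
  [-5.8, -0.7, 0, 2.2, -17.8, -18.9, 0.4],
  [-5.8, -0.7, 0, 1.6, -12.8, -18.9, 0.4],
  [-5.8, -0.7, 0, 1.1, -8.8, -18.9, 0.4],
  [-5.8, -0.7, 0, 0.8, -6.3, -18.9, 0.4],
  [-5.8, -0.7, 0, 0.7, -5.4, -18.9, 0.4],
  [-5.8, -0.7, 0, 0.6, -4.9, -18.9, 0.4],
])

```text
clock: 8.82
tool_pos: [0.5422, -0.1999, 0.0025]
orientation: [170.2, -0.0, -172.8]
force: [-1.2, -12.5, -1.1]
opening: 0.0523
```

```bash
cat >> plan.py <<'E'
def pose2(th,vo=3.0):
    phi=np.interp(th,[1,10,20],[10,28,35]); f=np.deg2rad(phi)
    if th+phi<50: k=und(th,0)+6*np.array([np.sin(f),-np.cos(f)])
    else: k=und(th,np.interp(th,[17,30,85],[6,10,25]))
    return tcp(k[0]+vo,k[1],phi),R(phi)
E
python3 - <<'E'
from plan import *
o=ctrl.get_obs(); print(local(o),o["orientation"],o["force"])
P0=W(0,-186,2.3);Q0=R(10)
T=[0.5,1]+list(np.arange(2,36,2))
for t in T:
    p=pose2(t)[0]-O; f=np.interp(t,[1,10,20],[10,28,35]); print(t,round(p@BY,1),round(p[2],1),round(f,1),"rear",round(p[2]-9.5*np.sin(np.deg2rad(f)),1))
print([row(*pose2(t),P0,Q0,.4) for t in T])
E
```

```text
[   0.2 -188.3    2.5] [ 1.70185648e+02 -9.67143997e-03 -1.72794536e+02] [ -1.17493029 -12.54735784  -1.05780391]
0.5 -185.3 3.1 10.0 rear 1.5
1 -185.3 3.8 10.0 rear 2.2
2 -185.0 4.9 12.0 rear 2.9
4 -184.3 7.0 16.0 rear 4.4
6 -183.4 9.2 20.0 rear 6.0
8 -182.4 11.4 24.0 rear 7.5
10 -181.2 13.6 28.0 rear 9.2
12 -180.4 16.1 29.4 rear 11.4
14 -179.4 18.6 30.8 rear 13.7
16 -178.4 21.0 32.2 rear 15.9
18 -177.1 23.0 33.6 rear 17.8
20 -175.9 24.6 35.0 rear 19.2
22 -174.7 26.4 35.0 rear 20.9
24 -173.4 28.1 35.0 rear 22.6
26 -172.1 29.7 35.0 rear 24.3
28 -170.7 31.3 35.0 rear 25.9
30 -169.3 32.8 35.0 rear 27.4
32 -167.8 34.3 35.0 rear 28.9
34 -166.3 35.8 35.0 rear 30.4
[[0.0, 0.0, 0.0, -0.1, 0.7, 0.8, 0.4], [0.0, 0.0, 0.0, -0.1, 0.7, 1.5, 0.4], [2.0, 0.3, 0.0, -0.1, 1.0, 2.6, 0.4], [6.0, 0.8, 0.0, -0.2, 1.7, 4.7, 0.4], [9.9, 1.3, -0.0, -0.3, 2.6, 6.9, 0.4], [13.9, 1.8, -0.0, -0.5, 3.6, 9.1, 0.4], [17.9, 2.3, -0.0, -0.6, 4.8, 11.3, 0.4], [19.2, 2.4, 0.0, -0.7, 5.6, 13.8, 0.4], [20.6, 2.6, 0.0, -0.8, 6.5, 16.3, 0.4], [22.0, 2.8, -0.0, -1.0, 7.6, 18.7, 0.4], [23.4, 3.0, 0.0, -1.1, 8.8, 20.7, 0.4], [24.8, 3.1, -0.0, -1.3, 10.0, 22.3, 0.4], [24.8, 3.1, -0.0, -1.4, 11.2, 24.1, 0.4], [24.8, 3.1, -0.0, -1.6, 12.5, 25.8, 0.4], [24.8, 3.1, -0.0, -1.7, 13.8, 27.4, 0.4], [24.8, 3.1, -0.0, -1.9, 15.2, 29.0, 0.4], [24.8, 3.1, -0.0, -2.1, 16.6, 30.5, 0.4], [24.8, 3.1, -0.0, -2.3, 18.0, 32.0, 0.4], [24.8, 3.1, -0.0, -2.5, 19.5, 33.5, 0.4]]
```

```bash
sed -i 's/vo=3.0/vo=1.8/; s/\[1,10,20\],\[10,28,35\]/[1,6,15],[10,27,37]/; s/\[17,30,85\]/[13,30,85]/' plan.py
python3 - <<'E'
from plan import *
P0=W(0,-186,2.3);Q0=R(10)
print([row(*pose2(t),P0,Q0,.4) for t in [.5,1,2,3,4,5,6,8,10,12,14,16,18,20]])
E
```

```text
[[0.0, 0.0, 0.0, 0.1, -0.5, 0.8, 0.4], [0.0, 0.0, 0.0, 0.1, -0.5, 1.5, 0.4], [3.4, 0.4, -0.0, -0.0, 0.0, 2.4, 0.4], [6.7, 0.9, -0.0, -0.1, 0.6, 3.3, 0.4], [10.1, 1.3, -0.0, -0.1, 1.2, 4.2, 0.4], [13.5, 1.7, 0.0, -0.2, 1.8, 5.2, 0.4], [16.9, 2.1, -0.0, -0.3, 2.5, 6.1, 0.4], [19.1, 2.4, -0.0, -0.4, 3.3, 8.6, 0.4], [21.3, 2.7, 0.0, -0.5, 4.2, 11.0, 0.4], [23.5, 3.0, -0.0, -0.7, 5.1, 13.4, 0.4], [25.7, 3.2, 0.0, -0.8, 6.2, 15.8, 0.4], [26.8, 3.4, 0.0, -0.9, 7.4, 17.5, 0.4], [26.8, 3.4, 0.0, -1.1, 8.4, 19.5, 0.4], [26.8, 3.4, 0.0, -1.2, 9.4, 21.4, 0.4]]
```

carry_out([
  [0, 0, 0, 0.1, -0.5, 0.8, 0.4],
  [0, 0, 0, 0.1, -0.5, 1.5, 0.4],
  [3.4, 0.4, 0, 0, 0, 2.4, 0.4],
  [6.7, 0.9, 0, -0.1, 0.6, 3.3, 0.4],
  [10.1, 1.3, 0, -0.1, 1.2, 4.2, 0.4],
  [13.5, 1.7, 0, -0.2, 1.8, 5.2, 0.4],
  [16.9, 2.1, 0, -0.3, 2.5, 6.1, 0.4],
  [19.1, 2.4, 0, -0.4, 3.3, 8.6, 0.4],
  [21.3, 2.7, 0, -0.5, 4.2, 11, 0.4],
  [23.5, 3, 0, -0.7, 5.1, 13.4, 0.4],
])

```text
clock: 10.07
tool_pos: [0.5415, -0.1945, 0.0157]
orientation: [146.4, -0.0, -172.8]
force: [0.5, -5.0, 0.5]
opening: 0.0526
```

Run:
```python
from plan import *
o=ctrl.get_obs(); print(o["clock"],local(o),o["orientation"],o["force"])
overlay("pics/s6.png",[(0,(0,0,255)),(12,(0,255,0))],220,320,180,260,7)
```

```text
10.075 [   0.2 -182.8   15.7] [ 1.46412082e+02 -3.75254334e-02 -1.72825821e+02] [ 0.48662729 -5.01813063  0.51133724]
```

View pics/s6.png

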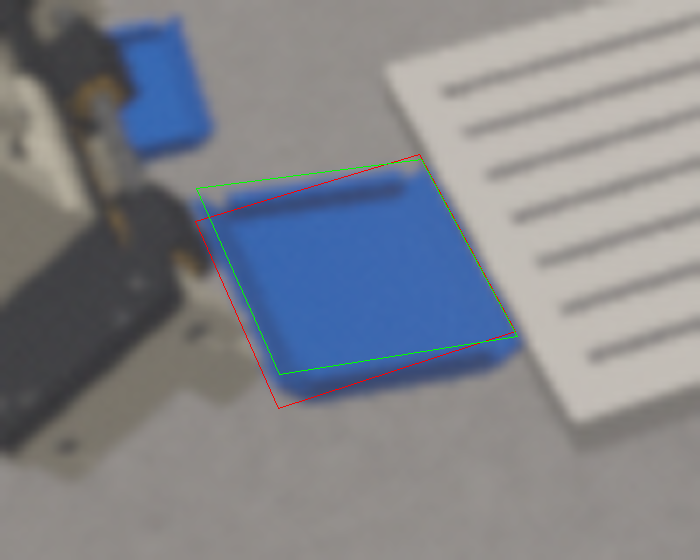

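The tray sits at θ≈10–12° with the tips still about 5 mm under the lip edge and a low force, so the path is working. I'll continue it with more tilt.

```bash
sed -i 's/\[1,6,15\],\[10,27,37\]/[1,6,12,20,50,80],[10,27,33.5,44,44,35]/; s/\[13,30,85\],\[6,10,25\]/[13,30,85],[6.5,11,27]/' plan.py
python3 - <<'E'
from plan import *
P0=W(0,-186,2.3)+[-.7,5.1,13.4];Q0=Ro.from_rotvec([23.5,3,0],degrees=True)*R(10)
print([row(*pose2(t,2.0),P0,Q0,.4) for t in list(range(13,21))+list(range(22,45,2))])
E
```

```text
[[1.1, 0.1, -0.0, -0.0, 0.8, 1.2, 0.4], [2.4, 0.3, -0.0, -0.2, 1.8, 1.8, 0.4], [3.7, 0.4, -0.0, -0.2, 2.4, 2.6, 0.4], [5.0, 0.6, -0.0, -0.3, 3.0, 3.4, 0.4], [6.3, 0.8, -0.0, -0.4, 3.6, 4.2, 0.4], [7.6, 0.9, -0.0, -0.5, 4.3, 5.0, 0.4], [8.9, 1.1, -0.0, -0.6, 4.9, 5.8, 0.4], [10.2, 1.3, -0.0, -0.7, 5.6, 6.6, 0.4], [10.2, 1.3, -0.0, -0.8, 6.7, 8.4, 0.4], [10.2, 1.3, -0.0, -0.9, 7.9, 10.1, 0.4], [10.2, 1.3, -0.0, -1.1, 9.1, 11.8, 0.4], [10.2, 1.3, -0.0, -1.3, 10.4, 13.5, 0.4], [10.2, 1.3, -0.0, -1.4, 11.8, 15.0, 0.4], [10.2, 1.3, -0.0, -1.6, 13.2, 16.5, 0.4], [10.2, 1.3, -0.0, -1.8, 14.7, 17.9, 0.4], [10.2, 1.3, -0.0, -2.0, 16.2, 19.3, 0.4], [10.2, 1.3, -0.0, -2.2, 17.8, 20.6, 0.4], [10.2, 1.3, -0.0, -2.4, 19.3, 21.9, 0.4], [10.2, 1.3, -0.0, -2.6, 20.9, 23.6, 0.4], [10.2, 1.3, -0.0, -2.8, 22.4, 25.2, 0.4]]
```

carry_out([
  [1.1, 0.1, 0, 0, 0.8, 1.2, 0.4],
  [2.4, 0.3, 0, -0.2, 1.8, 1.8, 0.4],
  [3.7, 0.4, 0, -0.2, 2.4, 2.6, 0.4],
  [5, 0.6, 0, -0.3, 3, 3.4, 0.4],
  [6.3, 0.8, 0, -0.4, 3.6, 4.2, 0.4],
  [7.6, 0.9, 0, -0.5, 4.3, 5, 0.4],
  [8.9, 1.1, 0, -0.6, 4.9, 5.8, 0.4],
  [10.2, 1.3, 0, -0.7, 5.6, 6.6, 0.4],
  [10.2, 1.3, 0, -0.8, 6.7, 8.4, 0.4],
  [10.2, 1.3, 0, -0.9, 7.9, 10.1, 0.4],
  [10.2, 1.3, 0, -1.1, 9.1, 11.8, 0.4],
  [10.2, 1.3, 0, -1.3, 10.4, 13.5, 0.4],
  [10.2, 1.3, 0, -1.4, 11.8, 15, 0.4],
  [10.2, 1.3, 0, -1.6, 13.2, 16.5, 0.4],
])

```text
clock: 11.88
tool_pos: [0.5396, -0.1795, 0.0325]
orientation: [136.1, -0.1, -172.8]
force: [0.4, -5.6, 1.6]
opening: 0.053
```

Run:
```python
from plan import *
o=ctrl.get_obs(); print(o["clock"],local(o),o["orientation"],o["force"])
overlay("pics/s7.png",[(12,(0,0,255)),(32,(0,255,0))],220,320,180,260,7)
```

```text
11.875 [   0.2 -167.8   32.5] [ 1.36075482e+02 -6.75759015e-02 -1.72785039e+02] [ 0.42626733 -5.59457664  1.62680098]
```

View pics/s7.png

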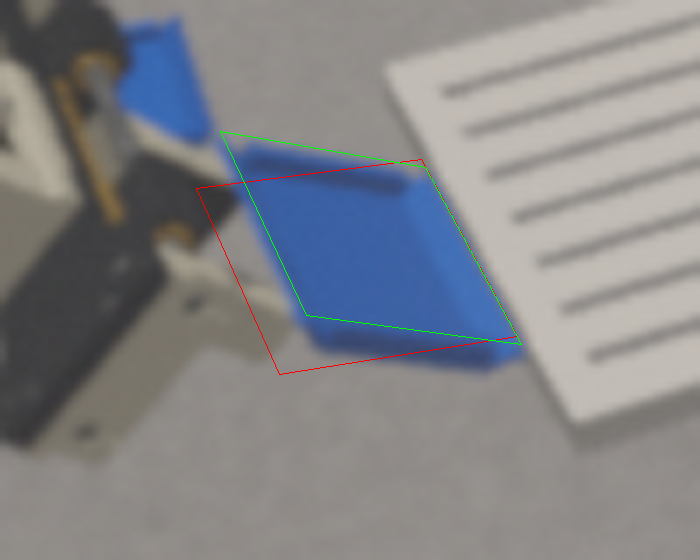

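The tray is at θ≈30°, matching the green outline, and held by the tips under the lip. Continuing toward upright.

Run:
```python
from plan import *
P0=W(0,-186,2.3)+[-.7,5.1,13.4]+[-1.6,13.2,16.5];Q0=Ro.from_rotvec([10.2,1.3,0],degrees=True)*Ro.from_rotvec([23.5,3,0],degrees=True)*R(10)
print([row(*pose2(t,2.0),P0,Q0,.4) for t in list(np.arange(34.5,85,2.6))])
```

```text
[[0.0, -0.0, -0.0, -0.2, 1.9, 1.8, 0.4], [0.0, -0.0, -0.0, -0.5, 3.9, 3.5, 0.4], [0.0, -0.0, -0.0, -0.8, 5.9, 5.1, 0.4], [0.0, -0.0, -0.0, -1.0, 7.9, 7.3, 0.4], [0.0, -0.0, -0.0, -1.3, 10.0, 9.5, 0.4], [0.0, -0.0, -0.0, -1.6, 12.4, 11.6, 0.4], [0.0, -0.0, -0.0, -1.9, 15.0, 13.7, 0.4], [-0.8, -0.1, -0.0, -2.2, 17.7, 15.7, 0.4], [-1.5, -0.2, -0.0, -2.6, 20.4, 17.6, 0.4], [-2.3, -0.3, -0.0, -2.9, 23.2, 19.3, 0.4], [-3.1, -0.4, -0.0, -3.3, 26.0, 20.8, 0.4], [-3.9, -0.5, -0.0, -3.6, 28.8, 22.3, 0.4], [-4.6, -0.6, -0.0, -4.0, 31.7, 23.5, 0.4], [-5.4, -0.7, -0.0, -4.4, 34.5, 24.6, 0.4], [-6.2, -0.8, -0.0, -4.7, 37.4, 25.5, 0.4], [-7.0, -0.9, -0.0, -5.1, 40.4, 26.3, 0.4], [-7.7, -1.0, -0.0, -5.5, 43.3, 27.0, 0.4], [-8.5, -1.1, -0.0, -5.8, 46.2, 27.5, 0.4], [-8.9, -1.2, -0.0, -6.2, 49.1, 27.8, 0.4], [-8.9, -1.2, -0.0, -6.6, 52.0, 27.8, 0.4]]
```

carry_out([
  [0, 0, 0, -0.2, 1.9, 1.8, 0.4],
  [0, 0, 0, -0.5, 3.9, 3.5, 0.4],
  [0, 0, 0, -0.8, 5.9, 5.1, 0.4],
  [0, 0, 0, -1, 7.9, 7.3, 0.4],
  [0, 0, 0, -1.3, 10, 9.5, 0.4],
  [0, 0, 0, -1.6, 12.4, 11.6, 0.4],
  [0, 0, 0, -1.9, 15, 13.7, 0.4],
  [-0.8, -0.1, 0, -2.2, 17.7, 15.7, 0.4],
  [-1.5, -0.2, 0, -2.6, 20.4, 17.6, 0.4],
  [-2.3, -0.3, 0, -2.9, 23.2, 19.3, 0.4],
  [-3.1, -0.4, 0, -3.3, 26, 20.8, 0.4],
  [-3.9, -0.5, 0, -3.6, 28.8, 22.3, 0.4],
  [-4.6, -0.6, 0, -4, 31.7, 23.5, 0.4],
  [-5.4, -0.7, 0, -4.4, 34.5, 24.6, 0.4],
  [-6.2, -0.8, 0, -4.7, 37.4, 25.5, 0.4],
  [-7, -0.9, 0, -5.1, 40.4, 26.3, 0.4],
  [-7.7, -1, 0, -5.5, 43.3, 27, 0.4],
  [-8.5, -1.1, 0, -5.8, 46.2, 27.5, 0.4],
])

```text
clock: 14.18
tool_pos: [0.5336, -0.133, 0.0597]
orientation: [144.7, -0.1, -172.8]
force: [0.1, -1.2, 1.0]
opening: 0.0524
```

Run:
```python
from plan import *
o=ctrl.get_obs(); print(o["clock"],local(o),o["orientation"],o["force"])
overlay("pics/s8.png",[(79,(0,255,0))],220,340,165,265,6)
```

```text
14.175 [   0.  -120.8   59.7] [ 1.44658374e+02 -7.29797556e-02 -1.72800316e+02] [ 0.1271711  -1.23130985  0.98858423]
```

View pics/s8.png

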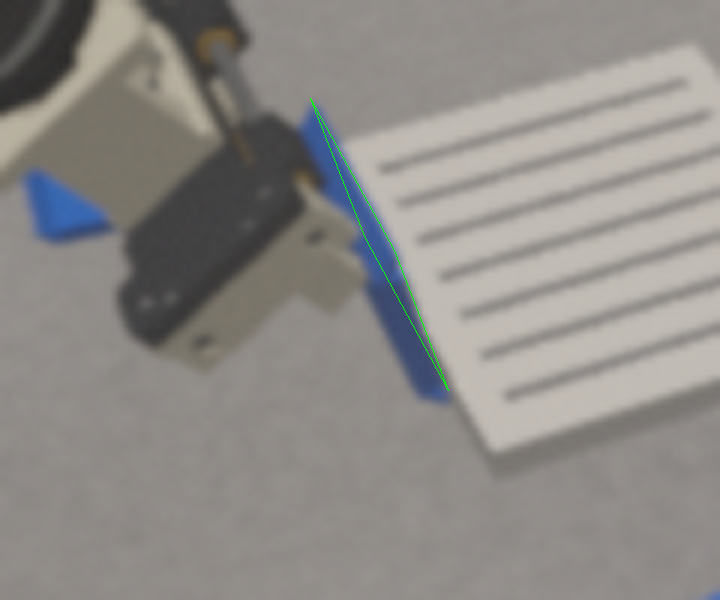

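Upright at about 78°, with the front end low against the board face and the contact force small. Next I push the top on over the edge.

carry_out([
  [0, 0, 0, -0.4, 3, 0.3, 0.4],
  [0, 0, 0, -0.8, 6, 0.6, 0.4],
  [0, 0, 0, -1.1, 9, 0.8, 0.4],
  [0, 0, 0, -1.5, 12, 1, 0.4],
  [0, 0, 0, -1.9, 15, 1, 0.4],
  [0, 0, 0, -2.3, 18, 0.7, 0.4],
  [0, 0, 0, -2.6, 21, 0.3, 0.4],
  [0, 0, 0, -3, 24, 0, 0.4],
  [0, 0, 0, -3.4, 27, -0.5, 0.4],
  [0, 0, 0, -3.8, 30, -1, 0.4],
  [0, 0, 0, -4.1, 33, -2, 0.4],
  [0, 0, 0, -4.5, 36, -3, 0.4],
  [0, 0, 0, -4.9, 39, -4, 0.4],
  [0, 0, 0, -5.3, 42, -5, 0.4],
  [0, 0, 0, -5.6, 45, -6, 0.4],
  [0, 0, 0, -6, 48, -7.5, 0.4],
  [0, 0, 0, -6.4, 51, -9, 0.4],
  [0, 0, 0, -6.8, 54, -10.5, 0.4],
  [0, 0, 0, -7, 56, -12, 0.4],
])

```text
clock: 16.6
tool_pos: [0.5266, -0.0769, 0.0476]
orientation: [144.6, -0.1, -172.8]
force: [0.4, -0.0, -0.4]
opening: 0.0527
```

Run:
```python
from plan import *
o=ctrl.get_obs(); print(o["clock"],local(o),o["orientation"],o["force"])
overlay("pics/s9.png",[],220,370,165,265,5)
```

```text
16.6 [  0.1 -64.4  47.6] [ 1.44608460e+02 -7.45568768e-02 -1.72789842e+02] [ 0.393076   -0.02169293 -0.40129359]
```

View pics/s9.png

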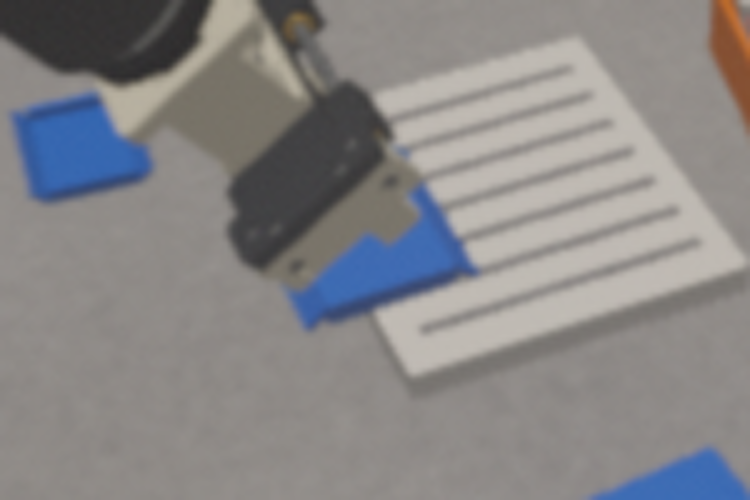

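It has flipped and lies on the board. I'll retreat and check the pose numerically and in the last picture.

carry_out([
  [0, 0, 0, 0, 0, 15, 0.4],
  [0, 0, 0, 0, 0, 50, 0.4],
  [0, 0, 0, 0, 0, 100, 0.4],
  [0, 0, 0, 6, -50, 140, 0.4],
  [0, 0, 0, 12, -100, 150, 0.4],
  [0, 0, 0, 18, -150, 150, 0.4],
  [0, 0, 0, 18, -200, 150, 0.4],
  [0, 0, 0, 0, -250, 150, 0.4],
  [0, 0, 0, 0, -280, 150, 0.4],
  [0, 0, 0, 0, -280, 150, 0.4],
  [0, 0, 0, 0, -280, 150, 0.4],
])

```text
clock: 18.02
tool_pos: [0.5266, -0.3569, 0.1983]
orientation: [144.6, -0.1, -172.8]
force: [-0.2, 0.4, -0.3]
opening: 0.0526
```

Run:
```python
from plan import *
o=ctrl.get_obs(); print(o["clock"],local(o),o["force"])
ims=[]
for n in("top","scene"):
    p=ctrl.snapshot(n); cv2.imwrite("pics/f_%s.png"%n,p["pixels"])
    for l,z in(("tray",.03),("board",.018),("tube_box",.046),("jar",.05),("tip_box",.051),("comb",.01)):
        for d in ctrl.search_frame(p,l)[:3]: print(n,l,np.round(d["centre"],3),round(d["confidence"],2))
        if l=="tray":
            for k,d in enumerate(ctrl.outline_of(p,l)):
                r=rect(p,l,z,k); c=np.array([*r[0],0])-O; print("  ",np.round(r[0]),np.round(r[1]),round(r[2],1),"uv",round(c@BX,1),round(c@BY,1))
    if n=="scene":
        im=cv2.resize(p["pixels"][165:265,220:370],None,fx=5,fy=5,interpolation=cv2.INTER_CUBIC)
        pts=[W(u,v,z)/1000 for u,v,z in((-50,-105,30.5),(50,-105,30.5),(50,-15,30.5),(-50,-15,30.5))]
        uv=cv2.projectPoints(np.array(pts),np.array(p["rvec"]),np.array(p["tvec"]),np.array(p["intrinsics"]),np.array(p["dist"]))[0].reshape(-1,2)
        cv2.polylines(im,[((uv-[220,165])*5).astype(int)],True,(0,255,0),1); cv2.imwrite("pics/f.png",im)
```

```text
18.025 [ -35.  -342.2  198.3] [-0.1768131   0.38276186 -0.29894055]
top tray [ 0.544 -0.079  0.025] 0.76
top tray [ 0.488 -0.348 -0.002] 0.68
top tray [ 0.728 -0.276  0.008] 0.6
   [ 480. -342.] [72. 62.] 67.6 uv -79.5 -321.7
   [532. -89.] [102.  87.] 7.2 uv 4.3 -76.8
top board [0.524 0.008 0.017] 0.66
top tube_box [0.475 0.174 0.031] 0.95
top jar [0.746 0.131 0.052] 0.79
top tip_box [ 0.782 -0.028  0.051] 0.81
top comb [ 0.546 -0.08   0.024] 0.65
top comb [ 0.728 -0.275  0.01 ] 0.55
scene tray [ 0.485 -0.348  0.003] 0.94
scene tray [ 0.543 -0.092  0.027] 0.69
scene tray [ 0.403 -0.216  0.002] 0.68
   [ 431. -214.] [81. 65.] 1.6 uv -112.0 -188.6
   [537. -93.] [112.  91.] 6.7 uv 8.6 -81.8
   [ 509. -346.] [77. 64.] 68.4 uv -50.7 -328.9
scene board [0.546 0.002 0.016] 0.76
scene tube_box [0.484 0.167 0.039] 0.56
scene jar [0.763 0.123 0.042] 0.73
scene tip_box [ 0.805 -0.036  0.048] 0.96
scene tip_box [0.761 0.127 0.041] 0.56
scene comb [ 0.737 -0.275  0.006] 0.8
scene comb [ 0.805 -0.036  0.049] 0.53
```

View pics/f.png

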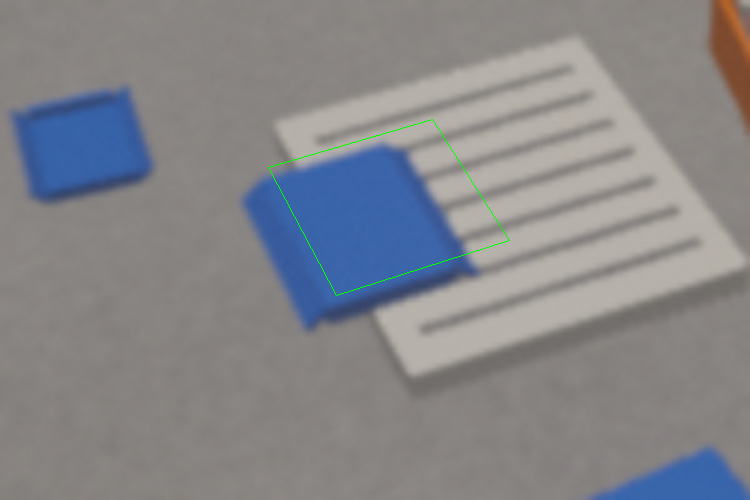

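The tray is face-down and square, but its centre is at about v=-78: stable, though overhanging the board more than the -60 expected. I'll nudge it roughly 20 mm further on with the fingertips at its outer end. The other objects have not moved.

Run:
```python
from plan import *
o=ctrl.get_obs(); P0=np.array(o["tool_pos"])*1e3; Q0=Ro.from_euler("xyz",o["orientation"],degrees=True)
print([row(W(4,v,z),R(0),P0,Q0,.4) for v,z in((-160,60),(-160,10),(-140,10),(-125,10),(-113,10),(-111,10))])
```

```text
[[-35.1, -4.5, 0.0, 15.8, 185.9, -137.6, 0.4], [-35.1, -4.5, 0.0, 15.8, 185.9, -187.6, 0.4], [-35.1, -4.5, 0.0, 13.3, 205.7, -187.6, 0.4], [-35.1, -4.5, 0.0, 11.4, 220.6, -187.6, 0.4], [-35.1, -4.5, 0.0, 9.9, 232.5, -187.6, 0.4], [-35.1, -4.5, 0.0, 9.7, 234.5, -187.6, 0.4]]
```

carry_out([
  [-35.1, -4.5, 0, 15.8, 185.9, -137.6, 0.4],
  [-35.1, -4.5, 0, 15.8, 185.9, -137.6, 0.4],
  [-35.1, -4.5, 0, 15.8, 185.9, -137.6, 0.4],
  [-35.1, -4.5, 0, 15.8, 185.9, -137.6, 0.4],
  [-35.1, -4.5, 0, 15.8, 185.9, -137.6, 0.4],
  [-35.1, -4.5, 0, 15.8, 185.9, -137.6, 0.4],
  [-35.1, -4.5, 0, 15.8, 185.9, -170, 0.4],
  [-35.1, -4.5, 0, 15.8, 185.9, -187.6, 0.4],
  [-35.1, -4.5, 0, 14.5, 195.7, -187.6, 0.4],
  [-35.1, -4.5, 0, 13.3, 205.7, -187.6, 0.4],
  [-35.1, -4.5, 0, 12.7, 210.5, -187.6, 0.4],
  [-35.1, -4.5, 0, 12, 215.5, -187.6, 0.4],
  [-35.1, -4.5, 0, 11.4, 220.6, -187.6, 0.4],
  [-35.1, -4.5, 0, 10.9, 224.6, -187.6, 0.4],
  [-35.1, -4.5, 0, 10.4, 228.5, -187.6, 0.4],
  [-35.1, -4.5, 0, 9.9, 232.5, -187.6, 0.4],
  [-35.1, -4.5, 0, 9.7, 234, -187.6, 0.4],
  [-35.1, -4.5, 0, 9.7, 234, -187.6, 0.4],
])

```text
clock: 21.32
tool_pos: [0.5362, -0.123, 0.01]
orientation: [180.0, -0.0, -172.8]
force: [0.0, 0.3, -0.4]
opening: 0.0527
```

carry_out([
  [0, 0, 0, 2, -12, 0, 0.4],
  [0, 0, 0, 4, -30, 20, 0.4],
  [0, 0, 0, 6, -60, 70, 0.4],
  [0, 0, 0, 6, -110, 120, 0.4],
  [0, 0, 0, 6, -160, 170, 0.4],
  [0, 0, 0, 6, -220, 180, 0.4],
  [0, 0, 0, 6, -240, 180, 0.4],
  [0, 0, 0, 6, -240, 180, 0.4],
])

```text
clock: 22.32
tool_pos: [0.5415, -0.3661, 0.1898]
orientation: [180.0, -0.0, -173.0]
force: [-0.0, -0.0, -0.2]
opening: 0.0524
```

Run:
```python
from plan import *
o=ctrl.get_obs(); print(o["clock"],local(o),o["force"])
for n in("top","scene"):
    p=ctrl.snapshot(n)
    for k,d in enumerate(ctrl.outline_of(p,"tray")):
        r=rect(p,"tray",.027,k); c=np.array([*r[0],0])-O; print("  ",np.round(r[0]),np.round(r[1]),round(r[2],1),"uv",round(c@BX,1),round(c@BY,1))
    for l in("tray","tube_box","jar","tip_box","comb"): print(l,[np.round(d["centre"],3).tolist() for d in ctrl.search_frame(p,l)[:2]])
    if n=="scene":
        im=cv2.resize(p["pixels"][165:265,220:370],None,fx=5,fy=5,interpolation=cv2.INTER_CUBIC)
        cv2.imwrite("pics/g.png",im)
```

```text
22.325 [ -21.3 -353.1  189.8] [-0.01279536 -0.02398503 -0.23857921]
   [528. -66.] [104.  92.] 7.1 uv 2.7 -53.5
tray [[0.479, 0.172, 0.029]]
tube_box [[0.476, 0.17, 0.029]]
jar []
tip_box [[0.781, -0.028, 0.052], [0.526, -0.071, 0.032]]
comb [[0.53, -0.068, 0.027]]
   [ 428. -215.] [81. 64.] 1.9 uv -115.4 -188.5
   [ 504. -347.] [79. 66.] 66.6 uv -55.8 -329.2
   [531. -70.] [114.  90.] 6.3 uv 5.6 -57.8
tray [[0.402, -0.215, 0.004], [0.48, -0.351, 0.002]]
tube_box [[0.487, 0.169, 0.036]]
jar [[0.762, 0.127, 0.041]]
tip_box [[0.803, -0.032, 0.048], [0.555, 0.003, 0.015]]
comb [[0.734, -0.279, 0.009]]
```

```bash
python3 -c "
from plant import ctrl
print(ctrl.close_job())"
```

```text
the job is handed in; nothing more can be done
None
```

The blue tray is lying face-down on top of the draining board, and I handed the job in at about 22.5 s with the arm clear of everything.

**What I did:** I pushed the tray with the fingertips, lip first, against the board edge. The first tip-up attempt slipped at roughly 8° of tilt, so I backed off, went in lower with more finger tilt, and tipped it up over the edge. It landed overhanging the edge a lot (centre about 78 mm from the board's centre line). I nudged it about 20 mm further on with the fingertips. I never gripped or carried it, and its leading end stayed low throughout the tip-up.

**Last checks:**
- **Tray:** the outlines put its centre at -54 mm (top camera) and -58 mm (scene camera), against the expected 60 mm from the board's centre line. It was square to the board, and the top camera showed the full 104 x 92 mm outline of a flat tray. Wrist force after retreating was about 0.
- **Other objects:** the tube box, jar, tip box and comb showed no shift beyond measurement noise. The final top frame missed the jar and mistook the tray for the comb, but the scene camera found both in place.
- **Not seen:** I had used all 12 pictures, so the pose after the last nudge was checked only by the numbers.

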